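Secure the cane press flywheel with its linch pin

ROBOT

A 7-joint arm with a two-finger parallel gripper is mounted at the origin on the work surface. World frame = base frame: x ahead of the robot, y to its left, z up, the work surface at z = 0. Lengths are in m, angles in rad, forces in N, time in s.
With the tool pointing down it reaches from about 0.425 to 0.95 m from the base axis. Payload 4.7 kg.
Tool frame: the origin (TCP) lies between the finger pads; the fingertips stand 25 mm ahead of it and the grasp point (between the pads) lies 6 mm ahead of it; x points along the fingers, z is the direction in which the jaws open and shut, and the axes are right-handed (so a half turn about x gives the same grasp; the last joint's range is limited). The gripper opens to 85 mm and grips with 20 to 120 N. Pads are 22 mm wide; open, the fingers measure 114 mm over their backs; the gripper's body (76 mm by 85 mm) begins 54 mm behind the grasp point. The pads swing forward as they close: fully open they stand 13 mm farther back than shut.
Start: joints at [-1.364, 0.469, -0.049, 1.532, 0.024, 1.141, -0.082], TCP at [0.158, 0.656, 0.256] pointing down, gripper open.
Joint ranges: [-2.59, 2.59], [-0.33, 1.99], [-1.39, 1.29], [0.1, 2.45], [-1.04, 4.18], [0.21, 1.99], [-2.66, 2.66]. Speed limits (rad/s): [2.57, 2.57, 3.14, 3.14, 3.14, 3.14, 3.14].

INTERFACE

Orientations are given as a 3x3 rotation matrix whose columns are the frame's x, y, z axes.
In Python, from rig import * gives the robot as it stands. Calls block until the motion is done:
- movep(position, orientation): joint-space move of the TCP to a pose.
- move_l(position, attitude=None, feed=0.15, until_force=None): straight line of the TCP; attitude=None keeps the orientation; feed is the mean speed in m/s. With until_force (N) it stops when the force on the tool has changed by that much, and returns True; else False.
- move_joints(angles): joint-space move.
- command_gripper(opening, newtons=None): finger opening in m; newtons is the grip in N (None keeps the last); returns when the fingers have stopped.
- sleep(seconds).
- inverse_kinematics(position, orientation): joint angles nearest the present ones, or None.
- sense(): the state.
- camera(name): name is "side" or "top" or "wrist"; returns (picture, depth): 420x560x3 uint8, red, green, blue; 420x560 float32, m along the optical axis (not along the pixel's ray), 0 where there is no reading.
- camera_params(name): a dict with "K" (3x3 intrinsics, pixels), "position" and "rotation" of the camera in the world; the wrist camera has in their place "tool_from_camera" (4x4, takes a point from camera to tool coordinates, whose origin is the TCP and whose axes are the tool frame's). Camera axes: x right, y down, z forward; pixel columns grow to the right and rows downward; lengths in m; the calibration is good to about 2 mm. A picture is of the moment at which its call begins: read the wrist's pose just before it. camera_params takes no time and is no camera call.
A pose or a line that the arm cannot do raises Unreachable and nothing moves.
- finish_job(): hands the job in, once; it reports no verdict.
The state is a dict: "time_s": time; "joint_pos": joint angles; "qd": joint speeds; "joint_efforts": joint torques, N m; "position": TCP position; "tcp_rot": TCP orientation; "wrist_force": force on the tool from outside, world axes, zero at the start; "ft_torque": the same for the moment, N m; "finger_gap": finger opening in m.
Only numpy, scipy, OpenCV 4.12 (cv2) and the standard library are available. Lean on these libraries where they do the work, as an engineer would, in place of code of your own. Each camera call takes 0.05 s, during which the arm holds its last target. There are 200 camera calls.

TASK

Take the linch pin out of the wooden block, push it straight down through the cross hole in the cane press's shaft end until its shoulder sits on the shaft, with its ring still open and pointing out past the shaft's free end, and then flip the ring down over the shaft end so that it snaps shut under the pin's tip. The shaft floats endwise, so find the hole gently by feel and never force the pin. Leave the pin and ring in place, let go, and leave the cup, the bottle and the spanner alone.

Things in the scene. Friction and masses are not known exactly. Their poses are not given: they have to be found in the camera images.
- press: Hand-cranked sugar cane press, fixed. Origin on the bench (z = 0) below point shaft_top; +y runs along the shaft towards its free end, z up. Green 160 mm flywheel at y = -96 to -112 mm (top at z = 180 mm); housing at y = -139 to -335 mm, x = -100 to 165 mm, 324 mm tall. Two sprung balls in the bore grip the pin from about 12 mm deep on: it takes some 10 to 20 N to push it between them, then less.
- shaft_top (a point): Where the shaft's cross hole would be if the shaft were pushed fully in, on the shaft's flat top, 113 mm above the bench; axes as the press. Shaft end: level steel bar 26 mm square. It floats endwise: its vertical 13 mm through hole (1 mm chamfer) is at x = 0 and now at an unknown y from +4 to +40 mm, staying there (too stiff to drag). The bar ends 15 mm beyond the hole's centre.
- hub_face (a point): Centre of the end face of the 48 mm round steel hub behind the shaft end, on the shaft's axis, 100 mm above the bench and 32 mm behind point shaft_top (press -y). Hub top 124 mm above the bench. The bar's flat top is free between the hub and its end.
- holder: Wooden block 75 x 75 x 55 mm, fixed, in which the linch pin stands loosely at the start (hole 15.5 mm, shoulder resting on its top). Origin at the centre of its underside.
- pin: Steel linch pin, 0.16 to 0.23 kg, upright. Origin on its axis under its shoulder, z up. Below: round shank 12 mm thick, 36 mm long, last 2 mm tapered to 10 mm. Above: round shoulder 22 mm wide, 5 mm thick; square grip stem 14 x 14 mm (sides along x and y) up to z = 42 mm. Ring hinge along x at z = 9 mm, 50 mm wide overall. Open ring points to +y. Fully home the origin lies on the shaft's top.
- pin_tip (a point): Middle of the lower end of the pin's shank, 36 mm below the pin's origin.
- ring (a joint): Swing of the ring on the pin, rad: 0 = open (about level, out to the pin's +y), 1.6 = shut (straight down, bar under the pin's tip). An over-centre spring holds it open below 0.6 and snaps it shut above; some 3 to 4 N down on the bar moves it. A U of 6 mm wire, 38 mm wide inside: it clears the 26 mm shaft end if the pin's +y points along the shaft to its free end within about 10 degrees.
- ring_bar (a point): Middle of the ring's outer bar (28 mm long, 6 mm wire, along the pin's x), 52 mm from the hinge axis.
- cup: Steel cup, 76 mm across, 100 mm tall; bystander. Origin at the centre of its underside.
- bottle: Clear water bottle, 64 mm across, 190 mm tall; bystander. Origin at the centre of its underside.
- spanner: Steel spanner, 150 mm long, lying on the bench; bystander. Origin at the middle of its underside.
There are look-alikes about, which are no part of the job. Leave any blue look-alike of the pin alone.

How it is judged:
On the way, in this order (a step that is already met when the one before it is completed fails the run):
1. the pin is pushed home in the shaft's hole with its ring still open (z of pin in the frame of press between 0.109 and 0.116 m and x of pin_tip in the frame of press between -0.006 and 0.006 m and y of pin_tip in the frame of press between -0.002 and 0.046 m and value of joint ring below 0.5 rad), for 0.2 s.
2. the ring is flipped shut over the shaft end, under the pin's tip (value of joint ring above 1.45 rad), for 0.2 s.
At the end, for the whole second after the job is handed in: The pin stands upright (within 0.15 rad) in the shaft hole with its shoulder on the shaft top (within 3 mm); the ring is shut (above 1.45 rad) around the shaft end, its bar below the pin tip and in line with the shaft within 0.5 rad; at rest and released (z of pin in the frame of press between 0.109 and 0.116 m and x of pin_tip in the frame of press between -0.006 and 0.006 m and y of pin_tip in the frame of press between -0.002 and 0.046 m and z of ring_bar in the frame of pin below -0.036 m and angle between the y axis of pin and the y axis of press, either way round below 0.5 rad and value of joint ring above 1.45 rad and angle between pin's own z axis and vertical below 0.15 rad and linear speed of pin below 0.02 m/s); the robot touches nothing.
It fails at once if the pin or its ring is forced against the press with more than 60 N (all contacts summed, the balls' own squeeze of about 20 N included) (contact force between pin and press above 60 N).
It fails at once if the robot pushes on the press itself with more than 25 N (contact force between any of the fingers, the arm and press above 25 N).
It fails at once if the cup, the bottle or the spanner is moved by more than 30 mm (distance of any of cup, bottle, spanner from where it was at the start of the episode above 0.03 m).
It also fails if it takes over 72 s, if anything falls off the work surface, if the arm or the gripper's body presses on something with over 40 N, if the wrist force passes 120 N, or if a joint passes its speed limit or range.

## Working session

There is one attempt and no reset: what is moved stays moved. The work goes in short steps, each a Python script; the robot and the scene stay as the last script left them, time stands still between calls to the robot, and variables do not carry over. Pictures are saved under pics/ and viewed, about 8 in all and at most 12, crops included, and the job is handed in when it is done.

```bash
ls; mkdir -p pics; python3 - <<'E'
from rig import *
import cv2, numpy as np
s=sense(); print(s)
for n in ("side","top"):
    p,d=camera(n); cv2.imwrite(f"pics/{n}0.png",p[:,:,::-1]); np.save(f"pics/{n}0d.npy",d); print(n,camera_params(n))
print(camera_params("wrist"))
E
```

```text
pics
{'time_s': 0.0, 'joint_pos': array([-1.36394335,  0.46946882, -0.04855467,  1.53369136,  0.02409789,
        1.14100154, -0.08230703]), 'qd': array([ 0.0001087 ,  0.00017885, -0.00060067,  0.00043147,  0.0004677 ,
        0.00036083, -0.00040325]), 'joint_efforts': array([-2.03523182e-04, -5.10319483e+01, -4.66705486e-02, -2.37706536e+01,
        1.07518706e-02,  7.72533909e-03,  7.15581791e-06]), 'position': array([0.15754903, 0.65580635, 0.25524387]), 'tcp_rot': array([[-3.76129229e-04, -9.72335892e-01,  2.33586754e-01],
       [-1.94771937e-03,  2.33587040e-01,  9.72333945e-01],
       [-9.99998032e-01, -8.92382280e-05, -1.98169636e-03]]), 'wrist_force': array([-0.28103127,  0.37646797, -0.1842077 ]), 'ft_torque': array([-0.00832945,  0.02909434, -0.017019  ]), 'finger_gap': 0.08556614391655401}
side {'K': array([[546.38342519,   0.        , 274.32278914],
       [  0.        , 546.38342519, 210.2897519 ],
       [  0.        ,   0.        ,   1.        ]]), 'position': array([-0.05040993, -0.4215908 ,  0.86241129]), 'rotation': array([[ 0.631858  , -0.52781486,  0.56759751],
[... 301 characters left out ...]
8812, 1.09442057]), 'rotation': array([[-0.01306009, -0.98107013,  0.19321189],
       [-0.99990514,  0.01365929,  0.0017694 ],
       [-0.00437504, -0.19317045, -0.98115546]])}
{'K': array([[291.4962155 ,   0.        , 285.58645942],
       [  0.        , 291.4962155 , 212.68248389],
       [  0.        ,   0.        ,   1.        ]]), 'tool_from_camera': array([[-1.31996937e-04, -2.99139362e-01,  9.54209424e-01,
        -1.16933307e-01],
       [ 2.22727719e-04, -9.54209417e-01, -2.99139329e-01,
         7.63596226e-02],
       [ 9.99999966e-01,  1.73043414e-04,  1.92579348e-04,
         5.83597070e-04],
       [ 0.00000000e+00,  0.00000000e+00,  0.00000000e+00,
         1.00000000e+00]])}
```

View pics/side0.png

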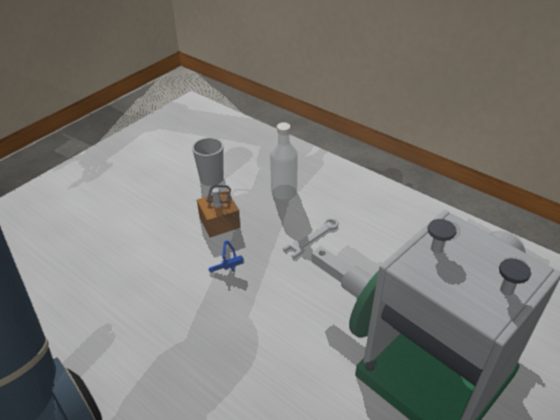

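View pics/top0.png

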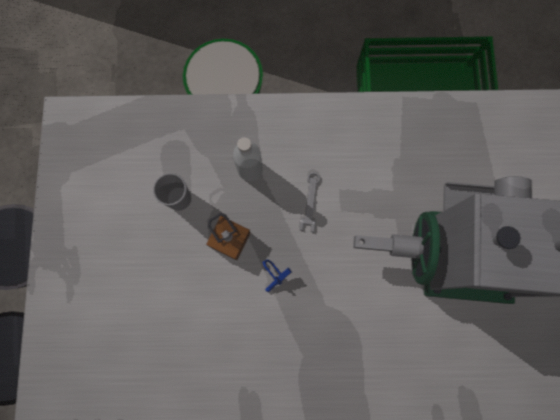

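Side view: the steel pin stands in the brown block at about (219,195), with its ring going up and away. The look-alike is the blue pin lying at (227,260). The shaft end is at (320,255).
Top view: the pin is at (225,235), its ring points towards (215,220), the blue pin is at (277,275), and the shaft end is at (357,242) with the hole near (361,242). By the description I choose the steel pin in the block.

```bash
cat > h.py <<'E'
from rig import *
import cv2, numpy as np
def pose(name):
    c=camera_params(name)
    if name!="wrist": return c["K"],np.array(c["rotation"]),np.array(c["position"])
    s=sense(); T=c["tool_from_camera"]; R=s["tcp_rot"]
    return c["K"],R@T[:3,:3],s["position"]+R@T[:3,3]
def onz(P,u,v,z):
    K,R,p=P; r=R@np.linalg.solve(K,[u,v,1.]); return p+r*(z-p[2])/r[2]
def pt(P,u,v,d):
    K,R,p=P; return p+R@(np.linalg.solve(K,[u,v,1.])*d)
def snap(name,f):
    P=pose(name); im,d=camera(name); cv2.imwrite(f"pics/{f}.png",im[:,:,::-1]); np.savez(f"pics/{f}.npz",K=P[0],R=P[1],p=P[2],d=d,im=im); return P,im,d
def load(f):
    z=np.load(f"pics/{f}.npz"); return (z["K"],z["R"],z["p"]),z["im"],z["d"]
def down(yaw):  # tool x down, tool y along yaw
    x=np.array([0,0,-1.]); y=np.array([np.cos(yaw),np.sin(yaw),0]); return np.c_[x,y,np.cross(x,y)]
E
python3 - <<'E'
from h import *
P=pose("top"); d=np.load("pics/top0d.npy")
for n,u,v in [("stem",225,235),("ring",214,220),("shaftend",356,242),("hole",361,242),("shaft",385,243),("hub",405,245)]:
    print(n,d[v,u],pt(P,u,v,d[v,u]).round(3))
print(onz(P,225,235,.097),onz(P,361,242,.113))
a=cv2.imread("pics/top0.png")[170:300,140:300]; b=cv2.imread("pics/side0.png")[130:285,180:290]; c=cv2.imread("pics/top0.png")[200:290,340:450]
o=np.hstack([cv2.resize(x,(int(x.shape[1]*400/x.shape[0]),400),interpolation=cv2.INTER_CUBIC) for x in (a,b)])
cv2.imwrite("pics/crop0.png",o[:, :790])
E
```

```text
stem 1.0069779 [0.566 0.266 0.096]
ring 1.1120182 [ 0.617  0.305 -0.   ]
shaftend 0.989887 [ 0.545 -0.021  0.109]
hole 1.102305 [ 0.559 -0.052 -0.003]
shaft 0.9858585 [ 0.542 -0.083  0.113]
hub 0.9752331 [ 0.536 -0.123  0.122]
[0.56610054 0.26562238 0.097     ] [ 0.54448918 -0.03104636  0.113     ]
```

View pics/crop0.png

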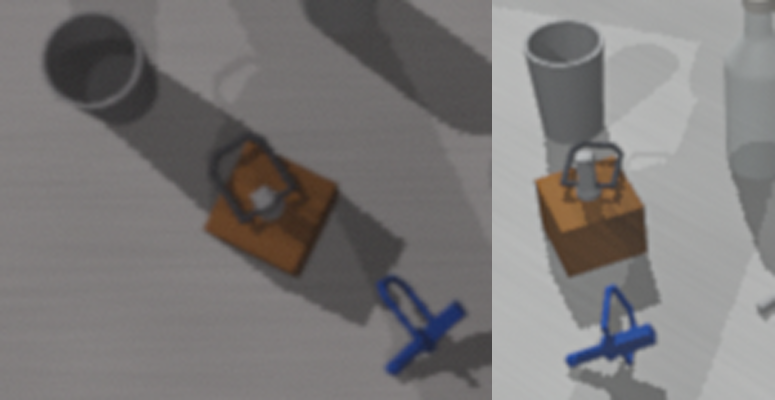

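The crop confirms it: steel pin upright in the block, ring towards the cup (yaw about 32°), and the blue one lying apart. Next I look from near over the pin, then over the shaft.

```bash
python3 - <<'E'
from h import *
for n,q in (("pin",([.566,.266,.22],down(np.radians(32)))),("shaft",([.545,-.045,.26],down(np.radians(86)))),("shaftlow",([.545,-.035,.15],down(np.radians(86))))):
    print(n,inverse_kinematics(*q))
movep([.545,-.045,.25],down(np.radians(86))); sleep(.3)
snap("wrist","shaft1"); print(sense()["joint_pos"],sense()["time_s"])
movep([.566,.266,.22],down(np.radians(32))); sleep(.3)
snap("wrist","pin1"); print(sense()["joint_pos"],sense()["time_s"])
cv2.imwrite("pics/w1.png",np.vstack([cv2.imread("pics/shaft1.png")[60:360],cv2.imread("pics/pin1.png")[60:360]]))
E
```

```text
pin [-0.91215046  0.45910189  0.56009446  1.72418298 -0.27684195  1.03794633
 -1.26897042]
shaft [-0.62099206  0.31262435  0.7877316   1.86918651 -0.25226351  1.06201601
  0.19699358]
shaftlow [-0.57084616  0.45961919  0.73093264  1.98010959 -0.40501953  0.85040019
  0.31186553]
[-0.6175907   0.32514589  0.78665922  1.88104373 -0.26496468  1.04234801
  0.20850462] 3.2667
[-1.11857229  0.54587947  0.88757642  1.73544365 -0.47202229  1.08871929
 -1.0899655 ] 4.8083
```

View pics/w1.png

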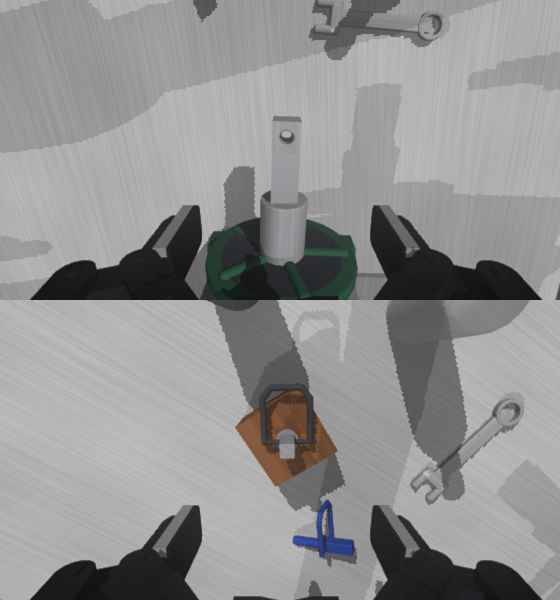

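The wrist views show the shaft end with its hole at about (286,196), the hub behind it, and the pin in the block with stem top at about (287,207) and ring bar at about (286,147). I compute positions from depth masks.

```bash
cat >> h.py <<'E'
def cloud(P,d):
    K,R,p=P; v,u=np.mgrid[:d.shape[0],:d.shape[1]]
    return p+(np.stack([(u-K[0,2])/K[0,0]*d,(v-K[1,2])/K[1,1]*d,d],-1))@R.T
def top_rect(P,d,z0,z1,c,r,px=.0005):
    X=cloud(P,d); m=(d>0)&(X[...,2]>z0)&(X[...,2]<z1)&(np.hypot(X[...,0]-c[0],X[...,1]-c[1])<r)
    return X[m],m
E
python3 - <<'E'
from h import *
P,im,d=load("pin1")
X,m=top_rect(P,d,.09,.104,(.566,.266),.03); print(len(X),X.mean(0),X[:,2].std(),cv2.minAreaRect(X[:,:2].astype(np.float32)*1000))
v,u=np.nonzero(m); print(onz(P,u.mean(),v.mean(),.097),u.mean(),v.mean())
X2,m2=top_rect(P,d,.059,.09,(.58,.28),.08); print("ring",len(X2),X2.mean(0),X2[:,2].min(),X2[:,2].max(),cv2.minAreaRect(X2[:,:2].astype(np.float32)*1000))
v,u=np.nonzero(m2); print(u.min(),u.max(),v.min(),v.max()); 
w=X2[v<v.min()+6]; print("bar",w.mean(0)); 
X3,m3=top_rect(P,d,.05,.058,(.566,.266),.06); print("block",X3.mean(0),cv2.minAreaRect(X3[:,:2].astype(np.float32)*1000))
P,im,d=load("shaft1")
X,m=top_rect(P,d,.108,.118,(.543,-.04),.06); print("shaft",len(X),X.mean(0),cv2.minAreaRect(X[:,:2].astype(np.float32)*1000))
v,u=np.nonzero(m); c,_=cv2.findContours(m.astype(np.uint8),cv2.RETR_CCOMP,cv2.CHAIN_APPROX_NONE)
for k in c:
    if len(k)>10:
        (a,b),r=cv2.minEnclosingCircle(k); print("contour",len(k),cv2.contourArea(k),a,b,r,onz(P,a,b,.113))
for r in range(185,262,12):
    uu=u[v==r]; print(r,uu.min(),uu.max(),onz(P,uu.min()-.5,r,.113)[:2].round(4),onz(P,uu.max()+.5,r,.113)[:2].round(4)) if len(uu) else 0
E
```

```text
269 [0.56979094 0.26661795 0.09576831] 0.0013825229770981543 ((569.1871337890625, 266.25299072265625), (14.017772674560547, 13.130009651184082), 32.00889205932617)
[0.57011721 0.26682412 0.097     ] 286.53903345724905 209.98513011152417
ring 1245 [0.59072991 0.2802334  0.06711851] 0.0590072888945119 0.08923291629760288 ((588.9752197265625, 279.17694091796875), (62.14791488647461, 49.57958984375), 33.32179260253906)
259 312 144 207
bar [0.61305641 0.2942949  0.06728117]
block [0.56950499 0.26653365 0.05426731] ((568.9022216796875, 265.74114990234375), (75.53781127929688, 75.07369995117188), 63.498294830322266)
shaft 2268 [ 0.54356935 -0.05893349  0.11228635] ((543.4859619140625, -58.6561279296875), (82.03079986572266, 28.09853744506836), 82.69586181640625)
contour 227 2302.5 285.0 223.0 44.94450759887695 [ 0.54388109 -0.05724861  0.113     ]
contour 40 159.0 286.0 197.0 8.062357902526855 [ 0.54650239 -0.03263521  0.113     ]
185 272 301 [ 0.5344 -0.0208] [ 0.561  -0.0226]
197 272 300 [ 0.5335 -0.0317] [ 0.5595 -0.0335]
209 272 299 [ 0.5326 -0.0429] [ 0.558  -0.0447]
221 271 299 [ 0.5307 -0.0544] [ 0.5573 -0.0562]
233 271 298 [ 0.5297 -0.0662] [ 0.5558 -0.068 ]
245 271 297 [ 0.5287 -0.0783] [ 0.5541 -0.0801]
257 271 297 [ 0.5276 -0.0907] [ 0.5534 -0.0925]
```

Pin at (0.569, 0.266), yaw about 33°. Its top is at 0.096 (0.097 expected), the block measures 75×75 and the ring about 50 wide. Hole at (0.5465, −0.0326), 113 high, bar 26 wide at yaw 84.2°. All of this fits the description, so I grasp, lift and carry over the hole.

```bash
python3 - <<'E'
from h import *
Rp=down(np.radians(32.8)); 
command_gripper(.06,80)
movep([.5690,.2663,.16],Rp)
hit=move_l([.5690,.2663,.095],feed=.08,until_force=8); print("hit",hit,sense()["position"])
if not hit:
    command_gripper(0.0,80); s=sense(); print("gap",s["finger_gap"],s["wrist_force"])
    move_l([.5690,.2663,.25],feed=.12); s=sense(); print("gap",s["finger_gap"],s["wrist_force"])
    movep([.5465,-.0326,.235],down(np.radians(84.2))); sleep(.4)
    s=sense(); print(s["position"],s["wrist_force"],s["finger_gap"],s["time_s"])
    P,im,d=snap("wrist","carry"); snap("side","carry_s")
    o=np.vstack([cv2.imread("pics/carry.png")[100:400],cv2.imread("pics/carry_s.png")[100:400]]); cv2.imwrite("pics/w2.png",o)
E
```

```text
hit False [0.56946426 0.26625477 0.09542042]
gap 0.01267184376443219 [-0.81937938 -0.83228542  3.22293814]
gap 0.01263698970205896 [ 0.38836456  0.02140386 -2.15351624]
[ 0.54660792 -0.03212914  0.23491351] [ 0.32856031  0.24591747 -2.86121101] 0.01233705488400839 9.9917
```

View pics/w2.png

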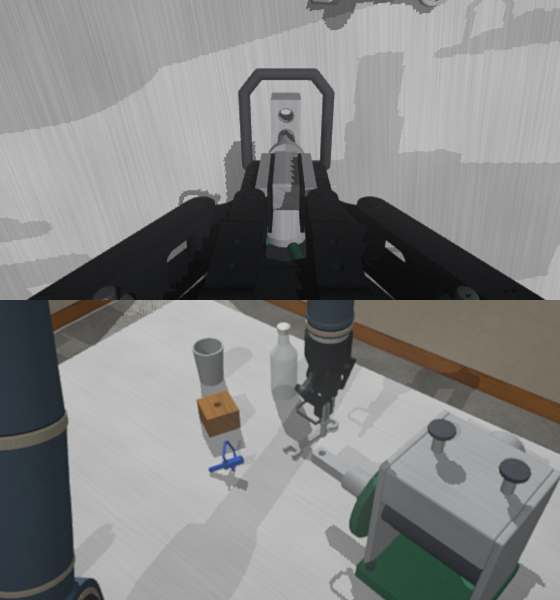

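The pin is held, the ring is open and in line with the shaft, and the hole shows through the ring at about (286,214). I re-measure the hole from this view, project the expected tip position, and descend by feel.

```bash
python3 - <<'E'
from h import *
P,im,d=load("carry"); print("hole now",onz(P,286,214,.113))
K,R,p=P
s=sense(); 
def proj(X): c=R.T@(np.array(X)-p); c=K@c; return c[:2]/c[2]
t=s["position"]-[0,0,.076]; print("tip centre px",proj(t))
X,m=top_rect(P,d,.108,.118,(.5465,-.04),.06); c,_=cv2.findContours(m.astype(np.uint8),cv2.RETR_CCOMP,cv2.CHAIN_APPROX_NONE)
for k in c:
    if len(k)>10: (a,b),r=cv2.minEnclosingCircle(k); print(len(k),a,b,r,onz(P,a,b,.113))
v,u=np.nonzero(m); print("end",onz(P,u[v==v.min()].mean(),v.min()-.5,.113))
cv2.imwrite("pics/w3.png",cv2.resize(im[160:300,220:350,::-1],None,fx=4,fy=4,interpolation=cv2.INTER_CUBIC))
E
```

```text
hole now [ 0.54725265 -0.03121112  0.113     ]
tip centre px [285.22283687 235.32977762]
168 284.6896667480469 222.0 27.629907608032227 [ 0.54539563 -0.03834443  0.113     ]
40 285.09375 215.0 8.15539264678955 [ 0.54638632 -0.03203212  0.113     ]
end [ 0.54841717 -0.01662249  0.113     ]
```

View pics/w3.png

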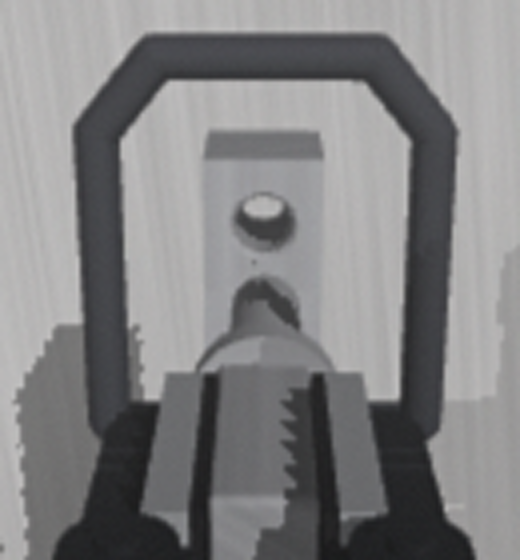

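The tip and hole lie where projected; hole at (0.5464, −0.0320). I descend gently, with a y search if it lands on the flat.

```bash
python3 - <<'E'
from h import *
ax=np.array([np.cos(np.radians(84.2)),np.sin(np.radians(84.2)),0]); lat=np.array([ax[1],-ax[0],0])
H=np.array([.5464,-.0320,0])
def go(o,z,**k): return move_l(H+o+[0,0,z],down(np.radians(84.2)),**k)
ok=False
for a,b in [(0,0),(.0015,0),(-.0015,0),(.003,0),(-.003,0),(0,.0015),(0,-.0015)]:
    o=a*ax+b*lat
    go(o,.196,feed=.04); sleep(.2); f0=sense()["wrist_force"]
    hit=go(o,.1795,feed=.015,until_force=4)
    s=sense(); print(a,b,hit,s["position"].round(4),(s["wrist_force"]-f0).round(2),s["finger_gap"],round(s["time_s"],1))
    if not hit or s["position"][2]<.183: ok=True; break
print(ok)
E
```

```text
0 0 False [ 0.5465 -0.0321  0.1796] [-0.01 -0.02 -0.42] 0.012654894396812364 12.7
True
```

It went straight in, 9 mm deep with almost no force. Now I push past the balls.

```bash
python3 - <<'E'
from h import *
R=down(np.radians(84.2)); H=np.array([.5464,-.0320,0])
f0=sense()["wrist_force"]
for z in (.172,.166,.160,.156,.1535,.152):
    hit=move_l(H+[0,0,z],R,feed=.015,until_force=27)
    s=sense(); print(z,hit,s["position"].round(4),(s["wrist_force"]-f0).round(1),round(s["time_s"],1))
    if hit: break
snap("wrist","in1")
E
```

```text
0.172 False [ 0.5465 -0.032   0.1721] [-0.8  0.1  4. ] 13.3
0.166 False [ 0.5463 -0.032   0.1657] [ 0.1 -0.4  1.2] 13.9
0.16 False [ 0.5464 -0.032   0.1598] [ 1.4 -0.4  1.6] 14.4
0.156 False [ 0.546  -0.0319  0.1553] [ 1.4 -0.3 -2.4] 14.8
0.1535 False [ 0.5464 -0.032   0.1535] [-0.3  0.1  1.8] 15.2
0.152 False [ 0.5465 -0.0321  0.1534] [-4.1  0.5 13.2] 15.4
```

Seated: firm resistance at TCP z 0.1534, so the origin is about 0.113. I release, back off and look.

```bash
python3 - <<'E'
from h import *
R=down(np.radians(84.2)); H=np.array([.5464,-.0320,0])
move_l(H+[0,0,.1534],R,feed=.02)
command_gripper(.05); s=sense(); print(s["finger_gap"],s["wrist_force"])
move_l(H+[0,0,.25],R,feed=.12); sleep(.3)
P,im,d=snap("wrist","rel"); snap("side","rel_s")
X,m=top_rect(P,d,.145,.165,H,.03); print("stem",len(X),X.mean(0),X[:,2].max(),cv2.minAreaRect(X[:,:2].astype(np.float32)*1000))
X,m=top_rect(P,d,.117,.145,H+[0,.03,0],.05); v,u=np.nonzero(m); w=X[v<v.min()+5]
print("ring",len(X),cv2.minAreaRect(X[:,:2].astype(np.float32)*1000),"bar",w.mean(0)); print(sense()["time_s"])
a=cv2.imread("pics/rel.png")[110:330,130:430]; b=cv2.imread("pics/rel_s.png")[200:320,270:430]
cv2.imwrite("pics/w4.png",np.vstack([cv2.resize(a,(400,293)),cv2.resize(b,(400,300),interpolation=cv2.INTER_CUBIC)]))
E
```

```text
0.049898744401603766 [ 0.34389843 -0.08375421 -0.77900032]
stem 354 [ 0.54496575 -0.0303342   0.15375865] 0.15660435486531862 ((544.7871704101562, -31.326562881469727), (14.12528133392334, 13.33906364440918), 84.14799499511719)
ring 1587 ((548.4618530273438, -7.725780487060547), (61.038169860839844, 49.9408073425293), 83.89173126220703) bar [0.55132899 0.02083971 0.12523461]
17.5083
```

View pics/w4.png

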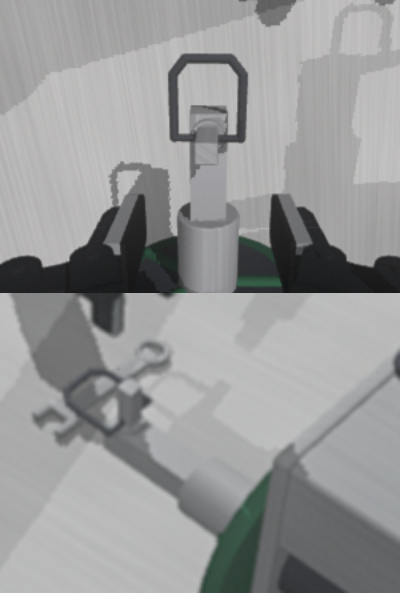

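Pin home (stem top reads 0.1538, the same 1 mm low as in the block), ring open, yaw 84°. Now I press the ring bar down with closed fingers.

```bash
python3 - <<'E'
from h import *
R=down(np.radians(84.2)); ax=R[:,1]; H=np.array([.5464,-.0320,0]); B=H+.052*ax
command_gripper(0.0,40)
movep(B+[0,0,.19],R); sleep(.2); f0=sense()["wrist_force"]
for z in (.156,.145,.135,.125,.118,.113):
    hit=move_l(B+[0,0,z],R,feed=.04,until_force=15); s=sense(); print(z,hit,s["position"].round(4),(s["wrist_force"]-f0).round(1))
    if hit: break
sleep(.3); print((sense()["wrist_force"]-f0).round(1))
move_l(B+.03*ax+[0,0,s["position"][2]],R,feed=.08)
move_l(B+.03*ax+[0,0,.25],R,feed=.12); sleep(.2)
P,im,d=snap("wrist","fl"); snap("side","fl_s"); print(sense()["time_s"])
X,m=top_rect(P,d,.145,.165,H,.03); print("stem",len(X),X.mean(0),cv2.minAreaRect(X[:,:2].astype(np.float32)*1000))
a=cv2.imread("pics/fl.png")[60:280,130:430]; b=cv2.imread("pics/fl_s.png")[200:320,270:430]
cv2.imwrite("pics/w5.png",np.vstack([cv2.resize(a,(400,293)),cv2.resize(b,(400,300),interpolation=cv2.INTER_CUBIC)]))
E
```

```text
0.156 False [0.5518 0.0197 0.1562] [-0.   0.2 -0.1]
0.145 False [0.5521 0.0203 0.1452] [0.1 2.1 2.8]
0.135 False [0.5512 0.019  0.1346] [-0.2 -1.2  2.7]
0.125 False [0.5511 0.0201 0.1244] [ 0.2 -0.1  0.5]
0.118 False [0.5513 0.02   0.1175] [-0.2  0.1 -0.2]
0.113 False [0.5514 0.0198 0.1127] [0.3 0.3 0.1]
[0.2 0.7 0.2]
23.9
stem 0 [nan nan nan] ((0.0, 0.0), (0.0, 0.0), 0.0)<stdin>:12: RuntimeWarning: Mean of empty slice.
  ret = um.true_divide(
```

View pics/w5.png

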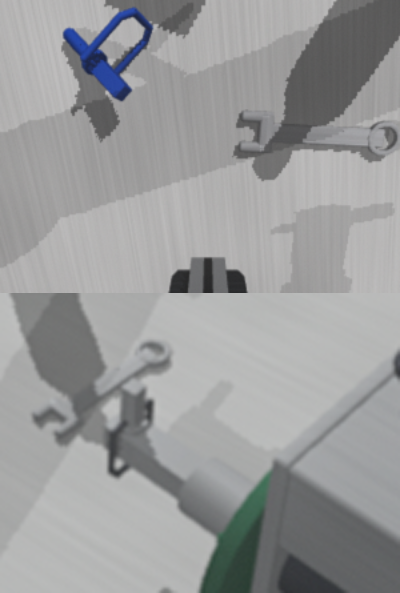

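The force fell away near TCP z 0.13, and the side view shows the ring down around the bar. One tilted wrist look from the free end will confirm that it is fully shut.

```bash
python3 - <<'E'
from h import *
R0=down(np.radians(84.2)); ax=R0[:,1]; lat=R0[:,2]; H=np.array([.5464,-.0320,0]); T=camera_params("wrist")["tool_from_camera"]
done=False
for deg in (50,40,30,20):
    t=np.radians(deg); x=np.array([0,0,-1.])*np.cos(t)-ax*np.sin(t); R=np.c_[x,np.cross(lat,x),lat]
    cz=R@T[:3,2]; cam=H+[0,0,.09]-.27*cz; tcp=cam-R@T[:3,3]; print(deg,tcp.round(3))
    if tcp[2]<.16: continue
    try: movep(tcp,R); done=True; break
    except Unreachable: pass
sleep(.3); P,im,d=snap("wrist","chk"); K,Rc,p=P
def proj(X): c=Rc.T@(np.array(X)-p); c=K@c; return (c[:2]/c[2]).round(1)
pin=H+[0,0,.113]
for th in (0.6,1.2,1.45,1.6):
    b=pin+[0,0,.009]+.052*(np.cos(th)*ax-np.sin(th)*np.array([0,0,1.])); print(th,proj(b-.014*lat),proj(b+.014*lat))
print("stemtop",proj(pin+[0,0,.042]))
cv2.imwrite("pics/w6.png",cv2.resize(im[110:320,180:390,::-1],(600,600),interpolation=cv2.INTER_CUBIC))
X=cloud(P,d); v0=int(proj(pin-[0,0,.043])[1]);u0=int(proj(pin-[0,0,.043])[0]); print(u0,v0)
for v in range(v0-14,v0+10,2): Y=(X[v,u0]-H); print(v,Y[2].round(4),"along",(Y@ax).round(4))
print(sense()["time_s"],sense()["wrist_force"])
E
```

```text
50 [0.557 0.078 0.178]
0.6 [267.3 192.8] [302.9 192.7]
1.2 [269.4 185.7] [301.  185.6]
1.45 [270.2 189.1] [300.3 189. ]
1.6 [270.7 192.5] [299.9 192.4]
stemtop [285.4 282.4]
285 191
177 -0.0019 along -0.0979
179 -0.0016 along -0.1029
181 -0.0007 along -0.107
183 -0.0012 along -0.1135
185 -0.0012 along -0.1195
187 -0.0005 along -0.1243
189 -0.0001 along -0.1297
191 0.0698 along 0.0011
193 0.0709 along -0.0009
195 0.0723 along -0.0023
197 0.0765 along 0.0019
199 0.0796 along 0.0041
24.85 [ 0.386378   -0.15075368 -0.40872346]
```

View pics/w6.png

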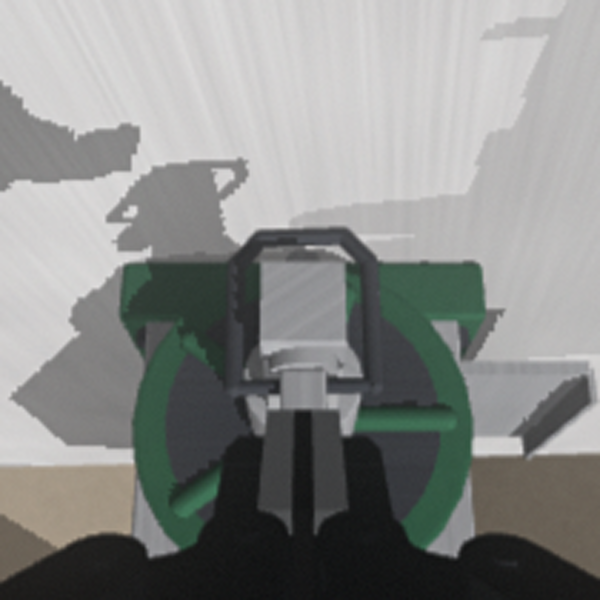

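The image is upside down. It shows the ring around the shaft end with its bar at z ≈ 0.071 and 0 to 1 mm along the shaft from the pin axis, so it is at about 1.57 rad, shut. I back off and hand in.

```bash
python3 - <<'E'
from h import *
s=sense(); move_l(s["position"]+np.array([.01,.1,.08]),feed=.15); sleep(.5)
P,im,d=snap("side","end"); P0=pose("top"); im2,d2=camera("top"); d0=np.load("pics/top0d.npy"); a=cv2.imread("pics/top0.png")[:,:,::-1]
for n,(y0,y1,x0,x1) in dict(cup=(170,215,150,190),bottle=(130,175,230,262),spanner=(165,235,295,325)).items():
    print(n,np.abs(im2[y0:y1,x0:x1].astype(int)-a[y0:y1,x0:x1]).mean().round(1))
s=sense(); print(s["time_s"],s["wrist_force"]); finish_job()
E
```

```text
cup 31.1
bottle 18.0
spanner 19.2
26.45 [-0.31899972  0.37982515  0.27293528]
the job is handed in; nothing more can be done
```

The linch pin is out of the block and home in the shaft's cross hole, with its ring snapped shut under the tip. I handed the job in at 26.5 s and got no verdict.

- **Insertion:** I gripped the pin by its stem and it entered the hole on the first try with almost no force. At the stops between push segments I read at most 4 N. It seated at about 13 N; these are wrist readings, not the contact force itself.
- **Seated check:** after letting go, the stem top read 0.1538 m against 0.155 m expected. That 1 mm shortfall matches what I read with the pin in the block. The ring was still open and in line with the shaft.
- **Ring:** I pressed the bar down with about 3 N until it snapped over. The last close look put the bar at z ≈ 0.071 m, within about 1 mm of the pin axis, which is about 1.57 rad. The gripper was clear of everything at hand-in.
- **Inconclusive check:** my last picture comparison for the cup, bottle and spanner differed by 18 to 31 grey levels. The arm was then over that area, so its body or shadow may be the cause, but I did not view that picture. I felt no contact with any of them, and they looked to be in place in the earlier views I checked.

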